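# Clamp the bench microscope upright in its sliding-jaw holder

### The job

Stand the black bench microscope upright, metal nose down, on the holder's base plate between its two jaws, slide the movable jaw up until the microscope's flat-sided barrel is held square between both jaws, then turn the clamp knob clockwise until fully tight so that the jaw is locked. Leave the microscope clamped there and do not disturb the other things on the bench.

Things in the scene. Friction and masses are not known exactly. Their poses are not given: they have to be found in the camera images.
- microscope: Loose pocket microscope, 130 mm, about 180 g, starts lying. Origin: mid-length, on the underside as it lies; x runs from nose to eyepiece, z up. Along x: round aluminium nose 34 mm across (flat end to stand on) -65 to -35 mm, black square barrel 38 x 38 mm -35 to +45 mm, round eyepiece 31 mm across +45 to +65 mm. Its long axis is at z = 19 mm here.
- nose (a point): Centre of the flat end of the microscope's aluminium nose (its axes are parallel to those of microscope).
- barrel (a point): On the microscope's long axis, 65 mm from the end of the nose.
- holder: Holder fixed to the bench: dark steel base plate 110 mm (x) by 275 mm (y, +47 to -228 mm), 12 mm thick. Origin: at bench level under the middle of the fixed jaw's face. Fixed jaw: aluminium block 50 mm wide (x), y = 0 to +34 mm, top 60 mm above the bench, flat face towards -y. The movable jaw faces it from the -y side, sliding along y.
- stage (a point): On the base plate's upper surface (12 mm above the bench), at the foot of the fixed jaw's face, middle of its width. Axes as holder. The microscope's middle belongs 19 mm from here towards -y.
- jaw (a joint): Movable jaw: opening between the jaw faces in m (0 shut, 0.115 fully open; 0.038 when it holds the barrel square). Aluminium face plate 50 mm wide, top 61 mm above the bench, on a grey carriage 62 mm wide, top 52 mm above the bench, whose rear end is 94 mm behind the face. Slides with about 2 N while the knob is loose.
- jaw_face (a point): Middle of the movable jaw's face, 36 mm above the bench; moves with the jaw. Axes as holder.
- knob (a joint): Clamp knob on the movable jaw's carriage, vertical axis, value in rad: 0 = loose stop, 1.6 = tight stop; grows as it is turned clockwise seen from above. It begins to bite at about 1.1 and is tight above 1.45. Takes 0.1 to 0.2 N m.
- knob_grip (a point): On the knob's axis in the middle of its bar handle, 101 mm above the bench and 66 mm behind the movable jaw's face. The bar is 56 mm long (along this point's x axis), 14 mm wide (y), 28 mm high (87 to 115 mm above the bench), black, on a steel stem.
- burnisher: Bystander: burnisher lying flat, about 140 mm long, wooden handle 75 x 30 x 26 mm with a flat steel blade. Loose.
- screwdriver: Bystander: screwdriver 160 mm long, lying. Loose.
- parts_dish: Bystander: small white dish, 80 mm across, 22 mm high. Loose.
- oil_jar: Bystander: amber jar, 48 mm across, 55 mm high. Loose.
- case_ring: Bystander: brass ring, 60 mm across, 14 mm high, lying flat. Loose.
- blower: Bystander: rubber dust blower, 60 mm across, 90 mm high, standing. Loose.
There are look-alikes about, which are no part of the job. What is meant by the microscope is not purple, and is the smaller of those in its own colour.

How it is judged:
On the way, in this order (a step that is already met when the one before it is completed fails the run):
1. the microscope stands upright, nose down, on the base plate between the open jaws (angle between microscope's own x axis and vertical below 0.12 rad and z of nose in the frame of stage between -0.003 and 0.004 m and x of nose in the frame of stage between -0.022 and 0.022 m and y of nose in the frame of stage below -0.012 m and y of nose in the frame of jaw_face above 0.012 m), for 0.2 s.
2. the movable jaw holds the microscope's barrel square against the fixed jaw (value of joint jaw below 0.0405 m and angle between microscope's own x axis and vertical below 0.1 rad), for 0.2 s.
3. the clamp knob is tight (value of joint knob above 1.45 rad), for 0.2 s.
At the end, for the whole second after the job is handed in: The microscope stands at rest, upright within 4.5 degrees, nose down on the base plate (within 4 mm of its surface) between the jaws and within 20 mm of the middle of their width; the jaw opening is under 40.5 mm (the barrel held square, no play) and the clamp knob is turned past 1.45 rad (tight) (angle between microscope's own x axis and vertical below 0.08 rad and z of nose in the frame of stage between -0.003 and 0.004 m and x of nose in the frame of stage between -0.02 and 0.02 m and y of nose in the frame of stage below -0.012 m and y of nose in the frame of jaw_face above 0.012 m and value of joint jaw below 0.0405 m and value of joint knob above 1.45 rad and linear speed of microscope below 0.02 m/s); the robot touches nothing.
It fails at once if a bystander is moved by more than 30 mm (distance of any of burnisher, screwdriver, parts_dish, oil_jar, case_ring, blower from where it was at the start of the episode above 0.03 m).
It also fails if it takes over 72 s, if anything falls off the work surface, if the arm or the gripper's body presses on something with over 40 N, if the wrist force passes 120 N, or if a joint passes its speed limit or range.

### The arm

A 6-joint arm with a two-finger parallel gripper is mounted at the origin on the work surface. World frame = base frame: x ahead of the robot, y to its left, z up, the work surface at z = 0. Lengths are in m, angles in rad, forces in N, time in s.
With the tool pointing down it reaches from about 0.25 to 0.85 m from the base axis. Payload 12.5 kg.
Tool frame: the origin (TCP) lies on the centre line of the jaws, within the pads' length; the fingertips stand arm.tips_ahead ahead of it and the grasp point (between the pads) lies 8 mm behind it (arm.tips_ahead is the distance from the TCP to the fingertips, in m); z points along the fingers, y is the line along which they close (so a half turn about z gives the same grasp; the last joint's range is limited). The gripper opens to 93 mm and grips with 3 to 60 N. Pads are 15 mm wide; open, the fingers measure 128 mm over their backs; the gripper's body (75 mm by 188 mm) begins 65 mm behind the grasp point.
Start: joints at [-1.247, 0.351, 1.652, -0, 1.139, -0.085], TCP at [0.219, -0.505, 0.23] pointing down, gripper open.
Joint ranges: [-2.75, 2.75], [-0.79, 2.1], [0.01, 2.65], [-1.57, 4.71], [0.07, 3.14], [-2.87, 2.87]. Speed limits (rad/s): [2.22, 2.22, 2.79, 3.14, 3.14, 3.14].

### API

Orientations are given as a unit quaternion [x, y, z, w].
In Python, from workcell import arm gives the robot as it stands. Calls block until the motion is done:
- arm.move_to(position, orientation): joint-space move of the TCP to a pose.
- arm.move_l(position, rot=None, velocity=0.15, max_force=None): straight line of the TCP; rot=None keeps the orientation; velocity is the mean speed in m/s. With max_force (N) it stops when the force on the tool has changed by that much, and returns True; else False.
- arm.set_joints(angles): joint-space move.
- arm.open() and arm.clamp(strength=None): open the fingers fully, or close them until they stop; strength is the grip in N (None keeps the last).
- arm.wait(seconds).
- arm.solve_ik(position, orientation): joint angles nearest the present ones, or None.
- arm.sense(): the state.
- arm.snapshot(name): name is "scene" or "top"; returns (picture, depth): 480x640x3 uint8, red, green, blue; 480x640 float32, m along the optical axis (not along the pixel's ray), 0 where there is no reading.
- arm.camera_model(name): a dict with "intrinsics" (3x3 intrinsics, pixels), "D" ([k1, k2, p1, p2, k3] as OpenCV has them; the pictures are not rectified), "R" (3x3) and "t" (3): a world point X has camera coordinates R X + t. Camera axes: x right, y down, z forward; pixel columns grow to the right and rows downward; lengths in m; the calibration is good to about 2 mm. A picture is of the moment at which its call begins. camera_model takes no time and is no camera call.
A pose or a line that the arm cannot do raises arm.MotionError and nothing moves.
- arm.sign_off(): hands the job in; it is judged then, once.
Trained networks look in the newest picture that a camera, given by its name, has taken for a name from the list of things; names that differ only in an ending like _2 or _b are one class to them, and where a whole thing is asked for, a point or a joint stands for the part that bears it (a point fixed in the world has none). Each returns a list of dicts, best first, with "confidence" (0 to 1); they miss things now and then, are a little off and sometimes report something else, mostly with a low value. They report only what shows in the picture. A call takes as long as a camera call. They do not tell look-alikes from the thing itself.
- arm.look_for(camera, name): "centre" ([x, y, z] in m, in the coordinates of the camera as it stood for that picture, good to about 4 mm: the middle of the surface that is visible of it).
The state is a dict: "clock": time; "joints": joint angles; "joint_velocities": joint speeds; "joint_efforts": joint torques, N m; "position": TCP position; "eef_rot": TCP orientation; "ft_force": force on the tool from outside, world axes, zero at the start; "ft_torque": the same for the moment, N m; "gripper_width": finger opening in m; "finger_force": force on a finger pad.
Only numpy, scipy, OpenCV 4.12 (cv2) and the standard library are available. Lean on these libraries where they do the work, as an engineer would, in place of code of your own. Each camera call takes 0.05 s, during which the arm holds its last target. There are 200 camera calls.

## Working session

There is one attempt and no reset: what is moved stays moved. The work goes in short steps, each a Python script; the robot and the scene stay as the last script left them, time stands still between calls to the robot, and variables do not carry over. Pictures are saved under pics/ and viewed, at most 10 in all, crops included, and the job is handed in when it is done.

```bash
mkdir -p pics; ls
cat > h.py <<'E'
from workcell import arm
import numpy as np, cv2
from scipy.spatial.transform import Rotation as Rn
def snap(cam,fn=None):
    im,d=arm.snapshot(cam)
    if fn: cv2.imwrite('pics/'+fn,im[:,:,::-1]); np.save('pics/'+fn[:-4]+'_d.npy',d)
    return im,d
def world(cam,pc):
    m=arm.camera_model(cam); return np.array(m['R']).T@(np.asarray(pc).reshape(-1,3)-np.array(m['t'])).T
def cloud(cam,d):
    m=arm.camera_model(cam); K=np.array(m['intrinsics']); 
    v,u=np.mgrid[0:480,0:640]
    p=cv2.undistortPoints(np.stack([u,v],-1).reshape(-1,1,2).astype(np.float64),K,np.array(m['D'])).reshape(-1,2)
    z=d.reshape(-1,1); pc=np.hstack([p*z,z])
    return ((pc-np.array(m['t']))@np.array(m['R'])).reshape(480,640,3)
def pix(cam,X):
    m=arm.camera_model(cam); 
    return cv2.projectPoints(np.asarray(X,float).reshape(-1,1,3),cv2.Rodrigues(np.array(m['R']))[0],np.array(m['t'],float),np.array(m['intrinsics']),np.array(m['D']))[0].reshape(-1,2)
E
python3 - <<'E'
from h import *
for c in ('scene','top'):
    im,d=snap(c,c+'0.png')
    m=arm.camera_model(c); print(c,'cam pos',-np.array(m['R']).T@m['t'],(d>0).mean())
    for n in ['microscope','holder','jaw','knob','burnisher','screwdriver','parts_dish','oil_jar','case_ring','blower']:
        for r in arm.look_for(c,n):
            w=world(c,r['centre']).ravel(); print(n,round(r['confidence'],2),w.round(3),pix(c,w).round(0)[0])
s=arm.sense();print(s['clock'],s['position'],s['eef_rot'],arm.tips_ahead)
E
```

```text
pics
scene cam pos [ 1.17930829 -0.5551757   1.0197394 ] 0.995888671875
microscope 0.89 [ 0.463 -0.23   0.038] [189. 326.]
microscope 0.82 [ 0.211 -0.304  0.051] [ 94. 268.]
microscope 0.75 [ 0.556 -0.121  0.033] [261. 327.]
holder 0.73 [0.596 0.101 0.014] [354. 290.]
jaw 0.83 [0.611 0.055 0.053] [344. 293.]
knob 0.94 [0.607 0.058 0.1  ] [345. 276.]
knob 0.59 [ 0.612 -0.305  0.029] [200. 400.]
burnisher 0.71 [ 0.614 -0.306  0.027] [201. 402.]
burnisher 0.63 [0.438 0.212 0.023] [342. 226.]
screwdriver 0.63 [0.439 0.21  0.022] [341. 227.]
parts_dish 0.66 [ 0.765 -0.002  0.013] [377. 367.]
oil_jar 0.68 [0.65  0.393 0.041] [461. 234.]
case_ring 0.54 [ 0.422 -0.023  0.008] [259. 274.]
blower 0.82 [ 0.77  -0.132  0.044] [330. 399.]
top cam pos [0.29863699 0.04814346 1.13135624] 0.9958821614583333
microscope 0.73 [ 0.548 -0.105  0.037] [400. 209.]
microscope 0.58 [ 0.442 -0.222  0.034] [456. 256.]
microscope 0.55 [ 0.268 -0.296  0.045] [495. 335.]
holder 0.61 [0.579 0.135 0.008] [292. 201.]
jaw 0.57 [0.593 0.085 0.053] [314. 190.]
jaw 0.53 [ 0.769 -0.006  0.012] [352. 121.]
jaw 0.2 [ 0.755 -0.118  0.043] [402. 120.]
knob 0.62 [0.605 0.063 0.112] [323. 176.]
burnisher 0.56 [ 0.608 -0.302  0.026] [485. 183.]
screwdriver 0.69 [0.431 0.213 0.023] [257. 266.]
parts_dish 0.8 [ 0.77  -0.008  0.011] [353. 120.]
oil_jar 0.57 [0.639 0.404 0.052] [172. 174.]
oil_jar 0.34 [0.607 0.062 0.114] [324. 175.]
case_ring 0.53 [ 0.42  -0.02   0.013] [363. 269.]
blower 0.73 [ 0.753 -0.119  0.045] [402. 121.]
1.1 [ 0.21864662 -0.50465277  0.22962967] [ 9.79182162e-01  2.02983479e-01  4.91196389e-06 -7.12737712e-06] 0.011
```

View pics/scene0.png

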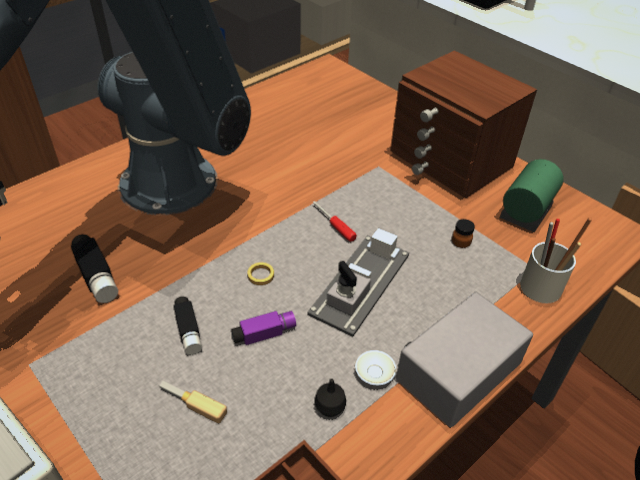

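View pics/top0.png

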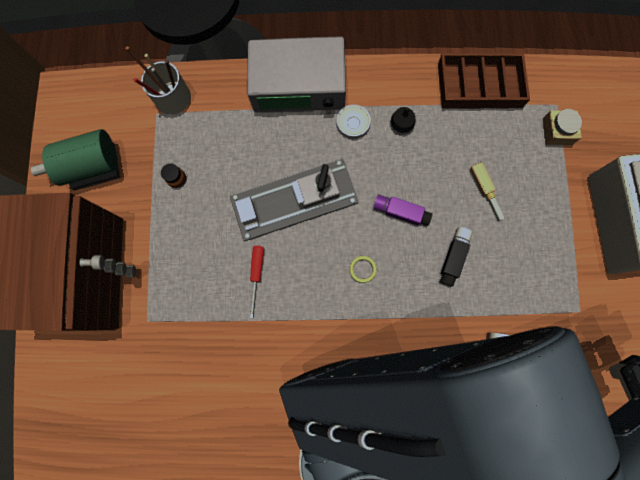

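The scene picture shows three candidates for the microscope:
- a large black one at (94,268)
- a small black one at (189,326)
- a purple one at (261,327)

I choose the small black one, at top (456,256), with its silver nose at scene (194,345) and top (463,235). The fixed jaw is at top (247,210), and the movable jaw with the knob is at (320,185).

Run:
```python
from h import *
C={}
for c in ('scene','top'):
    d=np.load(f'pics/{c}0_d.npy'); im=cv2.imread(f'pics/{c}0.png'); P=cloud(c,d); C[c]=(P,im)
    def sel(x0,x1,y0,y1,z0,z1):
        return (P[...,0]>x0)&(P[...,0]<x1)&(P[...,1]>y0)&(P[...,1]<y1)&(P[...,2]>z0)&(P[...,2]<z1)
    mat=sel(.45,.55,-.05,.0,-.03,.03); print(c,'mat z',np.median(P[mat][:,2]))
    m=sel(.36,.54,-.3,-.16,.012,.08); Q=P[m]; g=im[m].mean(1)
    print('scope n',len(Q),'z pct',np.percentile(Q[:,2],[50,90,98]).round(4))
    T=Q[Q[:,2]>np.percentile(Q[:,2],90)-.006]
    for nm,S in(('all',Q),('top',T)):
        r=cv2.minAreaRect(S[:,:2].astype(np.float32)*1000); print(nm,np.round(r[0],1),np.round(r[1],1),round(r[2],1))
    b=Q[g>110]; print('bright',len(b),b.mean(0).round(4),'dark',Q[g<60].mean(0).round(4))
    for nm,z0,z1 in(('plate',.007,.018),('jawtop',.046,.054),('aljaws',.0565,.066),('knob',.105,.13),('barall',.09,.13)):
        m=sel(.48,.72,0,.30,z0,z1); 
        n,l,st,ce=cv2.connectedComponentsWithStats(m.astype(np.uint8))
        for k in range(1,n):
            if st[k,4]<15: continue
            S=P[l==k]; r=cv2.minAreaRect(S[:,:2].astype(np.float32)*1000); print(nm,len(S),ce[k].round(0),'z',np.median(S[:,2]).round(4),np.round(r[0],1),np.round(r[1],1),round(r[2],1))
a=cv2.resize(C['scene'][1][280:370,140:240],(480,432),interpolation=cv2.INTER_CUBIC)
b=cv2.resize(C['top'][1][150:250,225:365],(320*3//2//1*1,343),interpolation=cv2.INTER_CUBIC)
o=np.zeros((432,800,3),np.uint8); o[:432,:320]=cv2.resize(a,(320,432));o[:343,320:]=b
cv2.imwrite('pics/crop1.png',o)
```

```text
scene mat z -0.0006610136609648337
scope n 1075 z pct [0.0353 0.0392 0.0412]
all [ 459.1 -190.5] [115.1 138.8] 68.0
top [ 470.9 -220.5] [161.9  84.5] 14.4
bright 216 [ 0.486  -0.2438  0.0328] dark [ 0.4448 -0.2171  0.0355]
plate 2699 [361. 287.] z 0.011 [583.8 132.5] [111.6 277.4] 17.7
jawtop 73 [383. 244.] z 0.0496 [561.7 225.6] [57.1 27.4] 49.3
jawtop 547 [350. 290.] z 0.0506 [599.8  80.5] [63.2 95.8] 17.4
aljaws 195 [384. 237.] z 0.059 [551.6 234.7] [50.6 35.3] 18.2
aljaws 116 [359. 270.] z 0.0599 [588.3 117.8] [51.6 17.8] 22.4
aljaws 30 [345. 290.] z 0.0611 [610.3  57.4] [18.9  9.2] 34.5
knob 175 [347. 271.] z 0.112 [605.8  62.9] [15.2 57.7] 77.3
barall 265 [347. 274.] z 0.1092 [606.1  62.8] [15.2 58.4] 77.3
top mat z -1.8068720050267577e-05
scope n 1138 z pct [0.0355 0.0392 0.0408]
all [ 459.2 -190.7] [114.5 136.4] 67.2
top [ 467.3 -221.6] [162.5  88.8] 13.7
bright 179 [ 0.4907 -0.2438  0.033 ] dark [ 0.4356 -0.2135  0.0345]
plate 3643 [291. 202.] z 0.0116 [584.2 134. ] [112.3 274.3] 17.6
jawtop 611 [315. 189.] z 0.051 [600.8  81.2] [62.4 91.9] 17.8
jawtop 18 [251. 219.] z 0.049 [530.5 223.5] [ 5.  28.5] 28.2
aljaws 143 [298. 191.] z 0.0602 [588.1 119.5] [50.3 13.9] 17.2
aljaws 311 [245. 209.] z 0.0593 [552.4 234.6] [50.  34.2] 18.0
knob 174 [323. 177.] z 0.1133 [605.5  63.4] [14.1 54. ] 75.6
barall 196 [323. 177.] z 0.1129 [605.6  63.8] [18.8 54.2] 78.0
```

View pics/crop1.png

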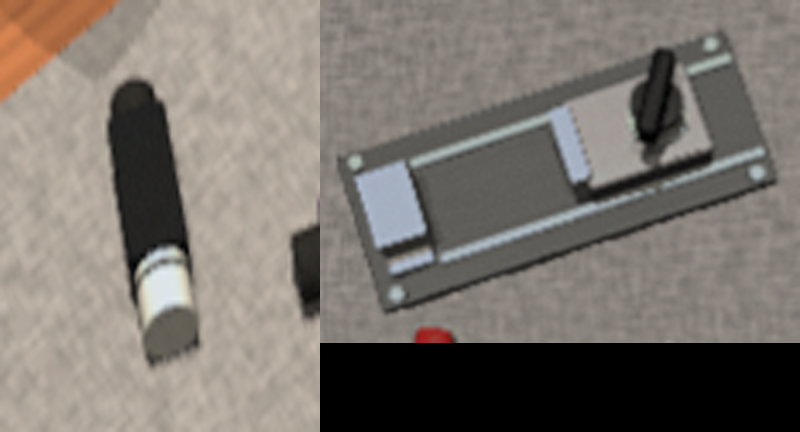

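The crop confirms the choice: a black square barrel with its aluminium nose towards +x. It also shows the holder, with the fixed jaw on the left and the movable jaw open about 97 mm. Next I fit the microscope alone and check IK for every pose.

```bash
cat >> h.py <<'E'
th=np.radians(17.7); xh=np.array([np.cos(th),np.sin(th),0]); yh=np.array([-np.sin(th),np.cos(th),0]); Z=np.array([0,0,1.])
O=np.array([.5569,.2187,0])   # holder origin
def H(x,y,z): return O+x*xh+y*yh+z*Z
def tool(n,b,al,s):
    a=np.cos(al)*b+np.sin(al)*n; y=s*np.cross(b,n); return np.column_stack([np.cross(y,a),y,a])
def q(R): return Rn.from_matrix(R).as_quat()
E
python3 - <<'E'
from h import *
A=[]
for c in ('scene','top'):
    d=np.load(f'pics/{c}0_d.npy'); im=cv2.imread(f'pics/{c}0.png').astype(int); P=cloud(c,d)
    m=(P[...,2]>.01)&(P[...,2]<.06)&(P[...,0]>.3)&(P[...,0]<.56)&(P[...,1]>-.32)&(P[...,1]<-.12)
    n,l,st,ce=cv2.connectedComponentsWithStats(m.astype(np.uint8)); k=1+np.argmin([np.hypot(*(P[l==k].mean(0)[:2]-[.452,-.224])) for k in range(1,n)])
    Q=P[l==k]; g=im[l==k].mean(1); 
    T=Q[(Q[:,2]>.034)]; cen=T[:,:2].mean(0)
    r=cv2.minAreaRect(T[:,:2].astype(np.float32)*1000); print(c,len(Q),'toprect',np.round(r[0],1),np.round(r[1],1),round(r[2],1),'ztop',np.percentile(T[:,2],[50,90]).round(4))
    r=cv2.minAreaRect(Q[:,:2].astype(np.float32)*1000); print(' allrect',np.round(r[0],1),np.round(r[1],1),round(r[2],1))
    w=[tuple(v) for v in cv2.boxPoints(r).round(0)]; 
    vec=Q[g>110].mean(0)-Q[g<60].mean(0); print(' nosedir',np.degrees(np.arctan2(vec[1],vec[0])))
    for ang in range(-40,-14,1):
        pass
    e=np.array([np.cos(np.radians(-29)),np.sin(np.radians(-29))]); 
    # sides for angle scan: width of top slab minimal
    best=min(((np.ptp(np.percentile(T[:,:2]@np.array([-np.sin(t),np.cos(t)]),[3,97])),t) for t in np.radians(np.arange(-45,-10,.5))));t=best[1]
    e=np.array([np.cos(t),np.sin(t)]);f=np.array([-e[1],e[0]])
    print(' ang',np.degrees(t),'width',best[0],'mid f',np.percentile(T[:,:2]@f,[1,99]).mean(),'along',np.percentile(Q[:,:2]@e,[.5,99.5]),'centre',(np.percentile(Q[:,:2]@e,[.5,99.5]).mean()*e+np.percentile(T[:,:2]@f,[1,99]).mean()*f).round(4))
E
```

```text
scene 1005 toprect [ 446.1 -226.6] [ 37.9 122.2] 68.3 ztop [0.0371 0.04  ]
 allrect [ 441.9 -225.1] [ 38.1 133. ] 68.0
 nosedir -22.68970074230864
 ang -20.0 width 0.03447523922316881 mid f -0.06043868237706343 along [0.4282661  0.55796121] centre [ 0.4427 -0.2254]
top 1081 toprect [ 443.1 -224.9] [ 39.2 129.9] 67.5 ztop [0.037  0.0397]
 allrect [ 443.1 -224.6] [ 39.5 133. ] 67.2
 nosedir -23.767287356459214
 ang -24.000000000000004 width 0.035918430957415926 mid f -0.025131268772915254 along [0.43008518 0.56119137] centre [ 0.4426 -0.2246]
```

```bash
cat >> h.py <<'E'
tn=np.radians(-22.3); n0=np.array([np.cos(tn),np.sin(tn),0]); S0=np.array([.4426,-.2248,.019])  # axis mid-point
def pick(al,s,off=-.022,up=.010,back=0):
    R=tool(n0,-Z,al,s); return S0+off*n0+up*Z+.008*R[:,2]-back*R[:,2],R
def place(al,s,nose,off=-.022,up=.010):
    R=tool(-Z,xh,al,s); return nose+(.065-off)*Z-up*xh+.008*R[:,2],R
E
python3 - <<'E'
from h import *
for al in np.radians([0,10,20,30,40]):
  for s in (1,-1):
    out=[]
    for p,R in (pick(al,s),pick(al,s,back=.1),place(al,s,H(0,-.024,.014)),place(al,s,H(0,-.024,.11))):
        j=arm.solve_ik(p,q(R)); out.append(None if j is None else np.round(j,2).tolist())
    print(round(np.degrees(al)),s,out)
for s in(1,-1):
    an=np.radians(-12.7); bar=s*np.array([np.cos(an),np.sin(an),0]); R=np.column_stack([bar,np.cross(-Z,bar),-Z])
    for y in(-.163,-.104):
        for rot in (0,1.6):
            j=arm.solve_ik(H(0,y,.1),q(R@Rn.from_rotvec([0,0,rot]).as_matrix())); print(s,y,rot,None if j is None else np.round(j,2))
E
```

```text
0 1 [[-0.57, 0.56, 1.98, -0.0, 0.6, 1.39], [-0.57, 0.37, 1.94, -0.0, 0.83, 1.39], [0.21, 0.97, 2.25, 3.05, 1.65, 1.56], [0.21, 0.68, 2.32, 3.04, 1.44, 1.58]]
0 -1 [[-0.57, 0.56, 1.98, -0.0, 0.6, -1.75], [-0.57, 0.37, 1.94, -0.0, 0.83, -1.75], [0.21, 0.97, 2.25, 3.05, 1.65, -1.58], [0.21, 0.68, 2.32, 3.04, 1.44, -1.56]]
10 1 [[-0.59, 0.52, 2.09, 0.1, 0.36, 1.28], [-0.6, 0.28, 2.09, 0.06, 0.59, 1.31], [0.21, 0.84, 2.29, 3.05, 1.38, 1.57], [0.21, 0.55, 2.33, 3.04, 1.13, 1.6]]
10 -1 [[-0.59, 0.52, 2.09, 0.1, 0.36, -1.86], [-0.6, 0.28, 2.09, 0.06, 0.59, -1.83], [0.21, 0.84, 2.29, 3.05, 1.38, -1.57], [0.21, 0.55, 2.33, 3.04, 1.13, -1.54]]
20 1 [[-0.61, 0.5, 2.2, 0.67, 0.12, 0.7], [-0.64, 0.22, 2.24, 0.25, 0.34, 1.1], [0.22, 0.71, 2.29, 3.04, 1.08, 1.59], [0.22, 0.43, 2.3, 3.02, 0.81, 1.62]]
20 -1 [[-0.61, 0.5, 2.2, 0.67, 0.12, -2.45], [-0.64, 0.22, 2.24, 0.25, 0.34, -2.04], [0.22, 0.71, 2.29, 3.04, 1.08, -1.56], [0.22, 0.43, 2.3, 3.02, 0.81, -1.52]]
30 1 [[-0.64, 0.52, 2.3, 2.55, 0.23, -1.21], [-0.68, 0.21, 2.39, 1.32, 0.15, 0.0], [0.22, 0.6, 2.25, 3.03, 0.76, 1.61], [0.22, 0.34, 2.24, 2.9
[... 168 characters left out ...]
, 2.78, 0.53, -1.47], [-0.74, 0.27, 2.52, 2.51, 0.39, -1.25], [0.23, 0.52, 2.19, 3.0, 0.45, 1.65], [0.23, 0.29, 2.16, 2.8, 0.19, 1.85]]
40 -1 [[-0.67, 0.58, 2.38, 2.78, 0.53, 1.67], [-0.74, 0.27, 2.52, 2.51, 0.39, 1.89], [0.23, 0.52, 2.19, 3.0, 0.45, -1.49], [0.23, 0.29, 2.16, 2.8, 0.19, -1.29]]
1 -0.163 0 [ 0.03  0.61  1.59 -0.    0.94  1.82]
1 -0.163 1.6 [ 0.03  0.61  1.59 -0.    0.94 -2.86]
1 -0.104 0 [ 0.12  0.6   1.62 -0.    0.93  1.92]
1 -0.104 1.6 [ 0.12  0.6   1.62 -0.    0.93 -2.77]
-1 -0.163 0 [ 0.03  0.61  1.59 -0.    0.94 -1.32]
-1 -0.163 1.6 [ 0.03  0.61  1.59 -0.    0.94  0.28]
-1 -0.104 0 [ 0.12  0.6   1.62 -0.    0.93 -1.23]
-1 -0.104 1.6 [ 0.12  0.6   1.62 -0.    0.93  0.37]
```

Run:
```python
from h import *
al=np.radians(10)
arm.open()
p,R=pick(al,1,back=.1); arm.move_to(p,q(R))
p2,_=pick(al,1); print('touch',arm.move_l(p2,velocity=.12,max_force=15))
arm.clamp(25); s=arm.sense(); print('w',s['gripper_width'],s['finger_force'],s['position'],s['clock'])
p3=np.array(s['position'])
for h in (.26,.2,.15):
    try: arm.move_l(p3+[0,0,h],velocity=.2); print('lift',h);break
    except arm.MotionError as e: print(h,e)
for h in (.28,.24,.2,.16,.13):
    p,R=place(al,1,H(0,-.026,h)); j=arm.solve_ik(p,q(R)); print(h,None if j is None else np.round(j,2))
s=arm.sense(); print(s['gripper_width'],np.round(s['joints'],2),s['clock'])
snap('scene','scene1.png')
```

```text
touch False
w 0.037972144301338225 24.981262385845184 [ 0.42350495 -0.21698559  0.02109546] 4.575
lift 0.26
0.28 [0.21 0.09 2.25 2.96 0.6  1.7 ]
0.24 [0.21 0.18 2.29 2.99 0.72 1.67]
0.2 [0.21 0.28 2.31 3.01 0.85 1.64]
0.16 [0.21 0.4  2.33 3.02 0.98 1.62]
0.13 [0.21 0.49 2.33 3.03 1.07 1.61]
0.03725826920924582 [-0.59  0.08  1.88  0.04  1.02  1.35] 6.025
```

View pics/scene1.png

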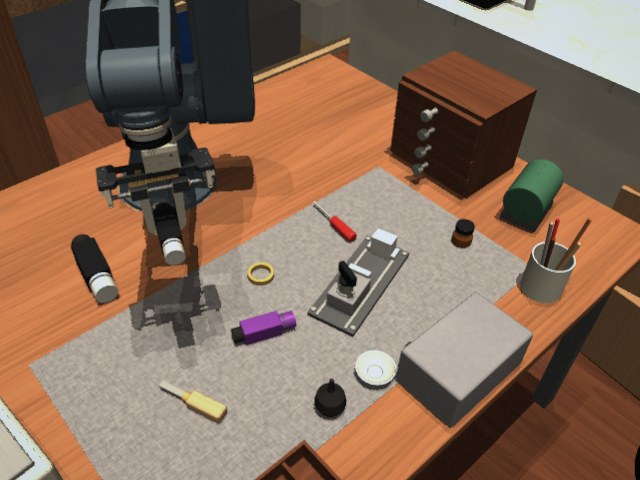

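The microscope is held square (37.9 mm) at (170,235), and the bystanders haven't moved. Now I move it over the stage.

Run:
```python
from h import *
al=np.radians(10)
p,R=place(al,1,H(0,-.026,.24)); arm.move_to(p,q(R))
p,R=place(al,1,H(0,-.026,.075)); arm.move_l(p,velocity=.15)
s=arm.sense(); print(s['position'],p,s['clock'],s['gripper_width'])
im,d=snap('scene','scene2.png'); im2,d2=snap('top','top2.png')
for c,D in(('scene',d),('top',d2)):
    P=cloud(c,D)-O; L=np.stack([P@xh,P@yh,P[...,2]],-1)
    m=(abs(L[...,0])<.05)&(L[...,1]<.02)&(L[...,1]>-.07)&(L[...,2]>.065)&(L[...,2]<.23)
    m&=(L[...,2]<.12)|(L[...,0]>-.005)
    Q=L[m]; print(c,len(Q),'z',np.percentile(Q[:,2],[1,99]).round(4))
    for z0,z1 in((.078,.1),(.11,.14),(.2,.23)):
        k=Q[(Q[:,2]>z0)&(Q[:,2]<z1)]
        if len(k)>5: print(z0,len(k),np.percentile(k[:,0],[2,98]).round(4),np.percentile(k[:,1],[2,98]).round(4))
cv2.imwrite('pics/c2.png',np.hstack([cv2.resize(im[180:340,260:440],(450,400)),cv2.resize(im2[130:260,220:350],(350,400))])[:,:,::-1])
```

```text
[0.56296888 0.19329347 0.16135871] [0.56278375 0.19328578 0.16061081] 9.825 0.038057059207566656
scene 874 z [0.0771 0.2078]
0.078 107 [-0.0115  0.0185] [-0.0451 -0.0264]
0.11 190 [-0.015   0.0211] [-0.0481 -0.013 ]
0.2 109 [-0.0048  0.0161] [-0.0429 -0.0134]
top 346 z [0.0794 0.2093]
0.078 22 [-0.0144 -0.0089] [-0.039 -0.016]
0.11 22 [-0.0174 -0.0152] [-0.0433 -0.0117]
0.2 143 [-0.0045  0.0141] [-0.0414 -0.0126]
```

View pics/c2.png

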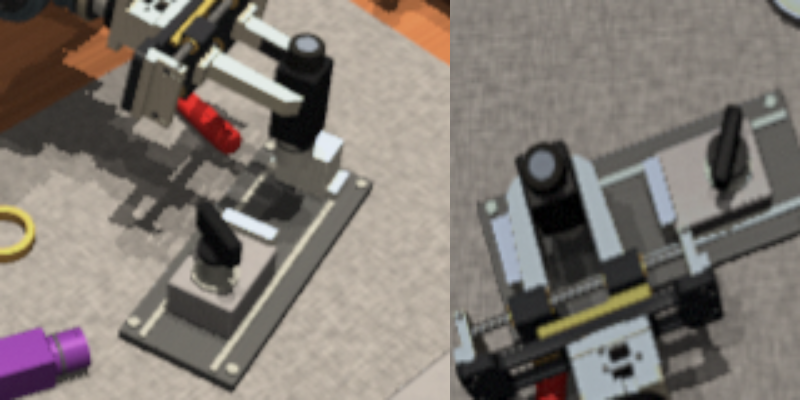

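The microscope hangs upright above the stage, about 28 mm in front of the fixed jaw, nose down and clear of both jaws. Next I lower it to contact, slide it to the fixed jaw, and release.

Run:
```python
from h import *
s=arm.sense(); p=np.array(s['position'])
arm.move_l(p-[0,0,.052],velocity=.1)
t=arm.move_l(p-[0,0,.075],velocity=.02,max_force=5); s=arm.sense(); p1=np.array(s['position']); print('down',t,p1-p,np.round(s['ft_force'],1))
arm.move_l(p1+[0,0,.0007],velocity=.02)
p1=np.array(arm.sense()['position'])
t=arm.move_l(p1+.014*yh,velocity=.015,max_force=4); s=arm.sense(); p2=np.array(s['position']); print('side',t,(p2-p1)@yh,np.round(s['ft_force'],1))
arm.move_l(p2-.0008*yh,velocity=.01); 
t=arm.move_l(np.array(arm.sense()['position'])-[0,0,.004],velocity=.01,max_force=3); print('down',t,np.round(arm.sense()['ft_force'],1))
arm.wait(.3); arm.open(); s=arm.sense(); print(s['clock'],s['gripper_width'])
a=Rn.from_quat(s['eef_rot']).as_matrix()[:,2]
arm.move_l(np.array(s['position'])-.12*a,velocity=.12)
im,d=snap('scene','scene3.png'); im2,d2=snap('top','top3.png')
for c,D in(('scene',d),('top',d2)):
    P=cloud(c,D)-O; L=np.stack([P@xh,P@yh,P[...,2]],-1)
    m=(abs(L[...,0])<.04)&(L[...,1]<.01)&(L[...,1]>-.06)&(L[...,2]>.065)&(L[...,2]<.23); Q=L[m]
    print(c,len(Q),np.percentile(Q,[2,98],axis=0).round(4).tolist(), 'eyetop',np.median(Q[Q[:,2]>.138],0).round(4))
cv2.imwrite('pics/c3.png',np.hstack([cv2.resize(im[180:340,260:440],(450,400)),cv2.resize(im2[130:260,220:350],(350,400))])[:,:,::-1])
```

```text
down True [ 0.00012982  0.00018076 -0.06553546] [0.5 1.3 2.5]
side True 0.008083428372371372 [ 0.8 -1.9 -1. ]
down True [-1.3 -1.1  5.4]
13.9333 0.09302499418388399
scene 667 [[-0.0164, -0.0408, 0.0666], [0.0202, -0.0053, 0.1428]] eyetop [ 0.0015 -0.0206  0.1408]
top 450 [[-0.0174, -0.039, 0.0684], [0.0161, -0.002, 0.144]] eyetop [ 0.001  -0.0201  0.1412]
```

View pics/c3.png

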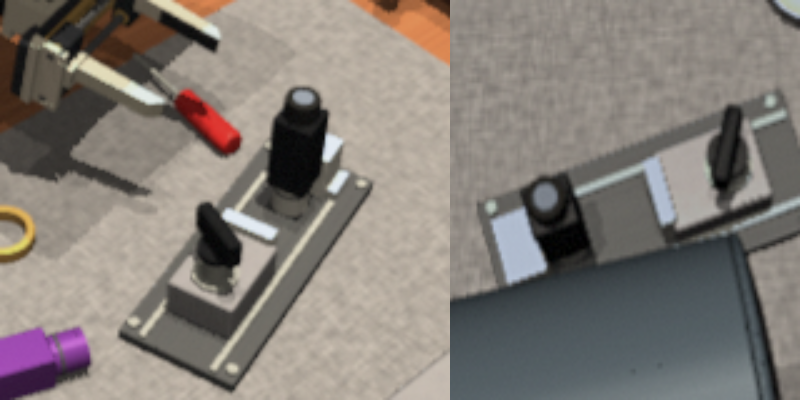

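The microscope stands upright at y ≈ -20.5 mm, eyepiece at top-crop (545,195), with the jaw still open. I move to the knob bar next: grip it, push the jaw up, then tighten.

Run:
```python
from h import *
p=np.array(arm.sense()['position'])
arm.move_l(p+[0,0,.18],velocity=.2)
an=np.radians(-12.7); bar=-np.array([np.cos(an),np.sin(an),0]); R=np.column_stack([bar,np.cross(-Z,bar),-Z])
k=np.array([.6057,.0632,.098])
arm.move_to(k+[0,0,.13],q(R))
print('touch',arm.move_l(k,velocity=.1,max_force=8))
arm.clamp(20); s=arm.sense(); print('w',s['gripper_width'],np.round(s['ft_force'],1),s['clock'])
p=np.array(s['position'])
t=arm.move_l(p+.066*yh,velocity=.03,max_force=10); s=arm.sense()
print('push',t,(np.array(s['position'])-p)@yh,np.round(s['ft_force'],1),np.round(s['joints'],2),s['clock'])
im,d=snap('scene','scene4.png')
P=cloud('scene',d)-O; L=np.stack([P@xh,P@yh,P[...,2]],-1)
m=(abs(L[...,0])<.04)&(L[...,1]<.01)&(L[...,1]>-.042)&(L[...,2]>.065)&(L[...,2]<.15); Q=L[m]
print(np.percentile(Q,[2,98],axis=0).round(4).tolist(), 'eyetop',np.median(Q[Q[:,2]>.138],0).round(4))
cv2.imwrite('pics/c4.png',cv2.resize(im[150:350,240:460],(660,600))[:,:,::-1])
```

```text
touch False
w 0.013749182796098455 [2.7 1.  2.5] 21.475
push True 0.059362063432052546 [ 0.6 -4.3  3.5] [ 0.12  0.6   1.62 -0.    0.92 -1.22] 23.2417
[[-0.0052, -0.0401, 0.0663], [0.0207, -0.0008, 0.1417]] eyetop [-0.0032 -0.01    0.1413]
```

View pics/c4.png

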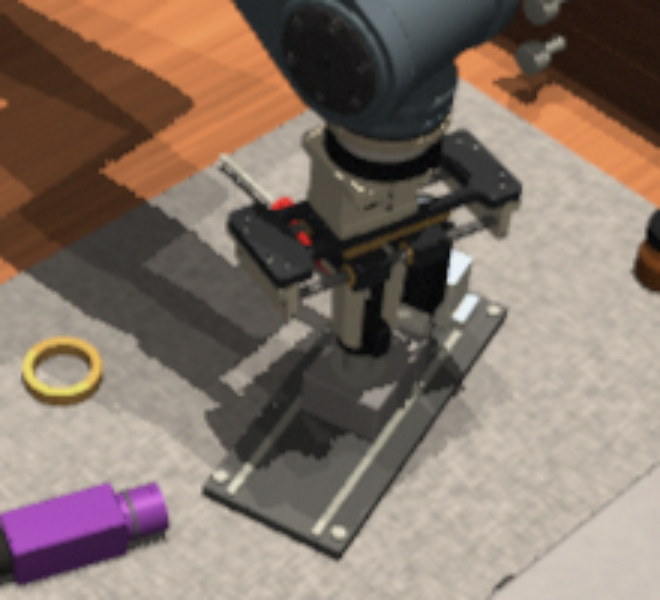

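The jaw travelled 59 mm and met the barrel (opening ≈ 38 mm), with the microscope's black barrel visible upright at (430,270). Now I tighten the knob in steps, watching the torque.

Run:
```python
from h import *
arm.wait(.2); s=arm.sense(); j0=np.array(s['joints']); t0=np.array(s['ft_torque']); b0=Rn.from_quat(s['eef_rot']).as_matrix()[:,0]
for d in [.4,.8,1.1,1.3,1.4,1.46,1.5,1.54,1.58,1.62,1.66]:
    j=j0.copy(); j[5]+=d; arm.set_joints(j); arm.wait(.1); s=arm.sense(); b=Rn.from_quat(s['eef_rot']).as_matrix()[:,0]
    tz=s['ft_torque'][2]-t0[2]
    print(d,'ccw deg',round(np.degrees(np.arctan2(np.cross(b0,b)[2],b0@b)),1),'dT',round(tz,3),np.round(s['ft_force'],1),round(s['gripper_width'],4),s['clock'])
    if abs(tz)>1.0: break
```

```text
0.4 ccw deg -22.9 dT 0.026 [-1.3 -7.1  5. ] 0.0137 24.0583
0.8 ccw deg -45.8 dT 0.019 [-4.4 -8.7  6.3] 0.0142 24.625
1.1 ccw deg -63.0 dT 0.254 [ -6.8 -10.7   8.8] 0.014 25.1167
1.3 ccw deg -74.4 dT 0.487 [-7.8 -7.9  9.2] 0.0168 25.525
1.4 ccw deg -80.1 dT 0.767 [-7.  -9.1  9. ] 0.0187 25.875
1.46 ccw deg -83.6 dT 0.823 [-7.4 -7.4  9.1] 0.0194 26.225
1.5 ccw deg -85.8 dT 1.084 [-6.5 -9.   7.5] 0.0203 26.575
```

The fingers are being wedged open (13.7 → 20.3 mm), so the bar lags the pads because the grip is too weak. I grip harder.

Run:
```python
from h import *
s=arm.sense(); j0=np.array(s['joints'])
arm.clamp(60); arm.wait(.5); s=arm.sense(); print(round(s['gripper_width'],4),np.round(s['ft_torque'],2),np.round(s['ft_force'],1),s['finger_force'])
for d in [.06,.12]:
    j=j0.copy(); j[5]+=d; arm.set_joints(j); arm.wait(.3); s=arm.sense()
    print(d,round(s['gripper_width'],4),np.round(s['ft_torque'],2),np.round(s['ft_force'],1),s['clock'])
```

```text
0.0194 [-1.65  1.05  1.5 ] [-7.2 -9.2  7.7] 70.51072959322482
0.06 0.0198 [-0.88  0.21  2.35] [-1.8 -4.8  6. ] 27.8417
0.12 0.0204 [-0.82  0.23  3.36] [-2.3 -5.   5.6] 28.3917
```

Run:
```python
from h import *
arm.open(); s=arm.sense(); p=np.array(s['position']); arm.move_l(p+[0,0,.06],velocity=.15)
arm.move_l(p+[0,0,.2]-.15*yh,velocity=.25)
for c in('scene','top'):
    im,d=snap(c,c+'5.png'); P=cloud(c,d); L=P-O; L=np.stack([L@xh,L@yh,L[...,2]],-1)
    m=(abs(L[...,0])<.05)&(L[...,1]<-.06)&(L[...,1]>-.15)&(L[...,2]>.1)&(L[...,2]<.125); S=P[m]
    r=cv2.minAreaRect(S[:,:2].astype(np.float32)*1000); print(c,len(S),'bar',np.round(r[0],1),np.round(r[1],1),round(r[2],1),'local',L[m].mean(0).round(4))
    m=(abs(L[...,0])<.03)&(L[...,1]<.01)&(L[...,1]>-.045)&(L[...,2]>.065)&(L[...,2]<.15); Q=L[m]
    print(' scope',np.percentile(Q,[2,98],axis=0).round(4).tolist(),np.median(Q[Q[:,2]>.138],0).round(4))
    m=(abs(L[...,0])<.05)&(L[...,1]<-.03)&(L[...,1]>-.09)&(L[...,2]>.056)&(L[...,2]<.066); print(' jawplate y',np.percentile(L[m][:,1],[2,98]).round(4))
    if c=='scene': cv2.imwrite('pics/c5.png',cv2.resize(im[180:340,270:450],(675,600))[:,:,::-1])
print(arm.sense()['clock'])
```

```text
scene 182 bar [589.1 115.4] [15.4 58.8] 15.4 local [ 0.001  -0.1092  0.1103]
 scope [[-0.0157, -0.0399, 0.0668], [0.0201, -0.0051, 0.1426]] [ 0.0008 -0.0209  0.1408]
 jawplate y [-0.0545 -0.0328]
top 207 bar [589.2 117.3] [15.9 55.3] 17.0 local [-0.0014 -0.1062  0.1122]
 scope [[-0.0175, -0.0387, 0.0695], [0.0161, -0.0015, 0.144]] [ 0.0006 -0.0194  0.1414]
 jawplate y [-0.0543 -0.0355]
31.2333
```

View pics/c5.png

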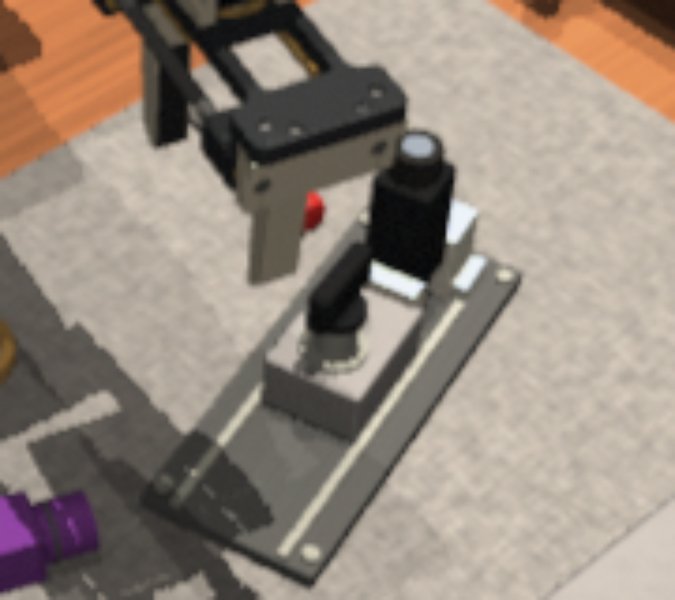

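The jaw plate touches the barrel, which is upright at crop (410,210). The bar turned about 61° and now lies parallel to the holder's y axis. Since the torque was well above 0.2 N m, this looks like the stop, and the knob probably started at about 0.5. To verify, I'll regrip aligned with the bar and twist harder.

Run:
```python
from h import *
an=np.radians(-73.8); bar=-np.array([np.cos(an),np.sin(an),0]); R=np.column_stack([bar,np.cross(-Z,bar),-Z])
k=np.array([.5892,.1164,.098])
arm.move_to(k+[0,0,.1],q(R))
print('touch',arm.move_l(k,velocity=.1,max_force=8))
arm.clamp(60); arm.wait(.2); s=arm.sense(); j0=np.array(s['joints']); print(round(s['gripper_width'],4),np.round(s['ft_torque'],2),np.round(s['ft_force'],1),s['clock'])
for d in [.04,.08,.12,.16,.2]:
    j=j0.copy(); j[5]+=d; arm.set_joints(j); arm.wait(.15); s=arm.sense()
    print(d,round(s['gripper_width'],4),np.round(s['ft_torque'],2),np.round(s['ft_force'],1),s['clock'])
    if abs(s['ft_torque'][2])>1.5: break
arm.open(); p=np.array(arm.sense()['position']); arm.move_l(p+[0,0,.06],velocity=.15); arm.move_l(p+[0,0,.2]-.15*yh,velocity=.25)
for c in('scene','top'):
    im,d=snap(c,c+'6.png'); P=cloud(c,d); L=P-O; L=np.stack([L@xh,L@yh,L[...,2]],-1)
    m=(abs(L[...,0])<.05)&(L[...,1]<-.06)&(L[...,1]>-.15)&(L[...,2]>.1)&(L[...,2]<.125); S=P[m]
    r=cv2.minAreaRect(S[:,:2].astype(np.float32)*1000); print(c,'bar',np.round(r[0],1),np.round(r[1],1),round(r[2],1))
    m=(abs(L[...,0])<.03)&(L[...,1]<.01)&(L[...,1]>-.045)&(L[...,2]>.065)&(L[...,2]<.15); Q=L[m]
    print(' scope',np.median(Q[Q[:,2]>.138],0).round(4))
print(arm.sense()['clock'])
```

```text
touch False
0.0135 [-0.63  1.38  0.01] [-9.3 -3.6 10.1] 34.5333
0.04 0.0138 [-0.32  0.34  0.75] [-3.7 -2.2  3.9] 34.9333
0.08 0.0141 [-0.33  0.48  1.17] [-3.3 -1.6  5.8] 35.3333
0.12 0.0143 [-0.33  0.5   1.57] [-3.9 -1.7  5.6] 35.7333
scene bar [589.2 117.2] [14.5 58.6] 15.6
 scope [ 0.0024 -0.0211  0.1403]
top bar [588.9 117.3] [15.5 55.7] 14.3
 scope [ 0.0004 -0.019   0.1409]
38.65
```

With up to 1.5 N m applied, the bar didn't turn any further, so the knob is at its tight stop. The arm is clear of everything, so I hand in.

```bash
python3 -c "
from workcell import arm
print(arm.sign_off())"
```

```text
the job is handed in; nothing more can be done
None
```

The job is handed in at about 39 s of the 72 s allowed: the black microscope stands upright, nose down, clamped between the jaws, with the knob at its tight stop (about 1.6 rad, inferred from the bar's angle and the hard stop). I saw no bystander move, though I did not re-measure them at the end.

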